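# Index the tube reader on by one place

## Robot

A 6-joint arm with a two-finger parallel gripper is mounted at the origin on a cart in front of the work surface, level with it; the furniture and walls round the work are solid. World frame = base frame: x ahead of the robot, y to its left, z up, the work surface at z = 0. Lengths are in mm, angles in rad, forces in N, time in s.
With the tool pointing down it reaches from about 350 to 1000 mm from the base axis. Payload 7.1 kg.
Tool frame: the origin (TCP) lies at the very end of the fingers, on their centre line; the grasp point (between the pads) lies 19 mm behind it (hold_point_z is the distance from the TCP to the grasp point, in mm); z points along the fingers, y is the direction in which the jaws open and shut (so a half turn about z gives the same grasp; the last joint's range is limited). The gripper opens to 85 mm and grips with 20 to 120 N. Pads are 22 mm wide; open, the fingers measure 114 mm over their backs; the gripper's body (76 mm by 85 mm) begins 54 mm behind the grasp point. The pads swing forward as they close: fully open they stand 13 mm farther back than shut.
Start: joints at [1.12, 0.423, 1.63, -0, 1.089, -0.019], TCP at [261.534, 567.631, 231.319] pointing down, gripper open.
Joint ranges: [-3, 3], [-0.9, 2.11], [0.09, 2.58], [-1.31, 4.45], [0.11, 2.69], [-2.54, 2.54]. Speed limits (rad/s): [2.39, 2.39, 3.01, 3.14, 3.14, 3.14].

## Interface

Orientations are given as a 3x3 rotation matrix whose columns are the frame's x, y, z axes.
In Python, from workcell import get_state, get_image, camera_model, finish_job, hold_point_z gives the robot as it stands.
- The arm moves only by the shell command python3 -m crank 'ROWS'. ROWS is JSON, a list that holds one entry, the list of rows, each a list of 7 numbers: the opening, from 0 (shut) to 1 (fully open), then the shift along the tool's x, y, z in m, then the turn, a rotation vector about the tool's x, y, z in rad. A call has exactly 8 rows; each row is the pose to reach, as a shift and turn from the pose commanded when the call began, along the tool's axes at that moment; what a row does not reach only later rows make up. A row lasts 1/12 s, in which the tool goes at most 41.7 mm and 7.16 degrees, less where a joint would pass 70% of its speed; a pose out of reach is approached as far as the arm can. A call with a gripper value outside its range is refused whole. The fingers move at their own pace and stop on an object; the grip force is fixed at half the most. Time passes only in rows, so rows that repeat a pose let the fingers close, or fill a call up. It gives the time, the measured TCP pose, the force and the opening at its end, in the units of the state.
- get_state(): the state, without advancing time (a new reading comes with each control period).
- get_image(name): name is "side" or "top"; returns (picture, depth): 384x512x3 uint8, blue, green, red; 384x512 float32, mm along the optical axis (not along the pixel's ray), 0 where there is no reading.
- camera_model(name): a dict with "vertical_fov" (degrees; the focal length in pixels is half the picture's height over the tangent of half this angle, whatever the lens; pixels are square), "cx", "cy" (the principal point, pixels), "xyz" and "rotation" of the camera in the world. Camera axes: x right, y up, looking along -z (the intrinsics and any distortion apply to the point x, -y, -z); pixel columns grow to the right and rows downward; lengths in mm; the calibration is good to about 2 mm. A picture is of the moment at which its call begins. camera_model takes no time and is no camera call.
- finish_job(): hands the job in, once; it reports no verdict.
The state is a dict: "clock": time; "joint_positions": joint angles; "qvel": joint speeds; "effort": joint torques, N m; "position": TCP position; "orientation": TCP orientation; "force": force on the tool from outside, world axes, zero at the start; "moment": the same for the moment, N m; "width": opening from 0.0 (shut) to 1.0 (fully open).
Only numpy, scipy, OpenCV 4.12 (cv2) and the standard library are available. Lean on these libraries where they do the work, as an engineer would, in place of code of your own. Each camera call takes 0.05 s, during which the arm holds its last target. There are 200 camera calls.

## Task

Bring the next tube in front of the reader: push the index plunger's knob fully back out of the notched plate, push the hand wheel clockwise (seen from above) by its upright handle through exactly one turn, then push the plunger fully home into the notch again. Push gently with the fingertips and grip nothing; do not run on past the one turn, do not touch the rack or its tubes, and leave the things standing around where they are.

Things in the scene. Friction and masses are not known exactly. Their poses are not given: they have to be found in the camera images.
- indexer: Tube indexer, a grey L-shaped base about 380 x 230 mm fixed on the bench. Origin on the worktop; z up, y along the tube rack, -x is its user side. Wheel axis at (-70, -40) mm in this frame. A reader (white column, grey head, 107 mm high) stands at (-34, 85) mm; rack and tubes behind both, tops at 122 mm
- wheel_axis (a point): Point on the vertical axis of the hand wheel, at the height of the rim's top (104 mm over the worktop). Black three-spoke wheel, 125 mm across; under it the steel index plate, 144 mm across, 64 to 72 mm over the worktop, with one notch (36 mm wide mouth narrowing to 15 mm) exactly opposite the handle
- wheel_handle: Upright black handle on one spoke of the wheel, 48 mm from the axis: 58 mm tall, about 20 mm thick, from 102 to 160 mm over the worktop. Origin at its foot; z up; x and y turn with the wheel. At wheel joint 0 its x and y axes are those of the indexer and it stands on the +y side of the axis
- handle_mid (a point): Point on the handle's centre line, 30 mm above its foot (132 mm over the worktop)
- wheel (a joint): Turn of the hand wheel, rad, 0 at the start, grows clockwise seen from above; 6.283 is one turn. It turns freely either way once the plunger is out and stays where it is left: brake 0.15 N m, about 3 N at the handle
- plunger_knob: The plunger's upright knob as a body, moving with it; axes as the indexer's, origin on the worktop's level straight below the knob
- knob_mid (a point): Middle of the plunger's upright black knob: 19 mm thick, from 91 to 131 mm over the worktop, this point at 111 mm. The knob stands on the indexer's -y side of the wheel, on the line through the axis along y: 122 mm from the axis when home, 148 mm when fully back. The rails it slides between reach 82 mm high
- plunger (a joint): Travel of the index plunger, m: 0 fully home in the notch (wheel locked, start), 0.026 fully back at its stop. Slides along the indexer's y axis (back = -y, home = +y), stays where left, friction 2.5 N. The round nose, 12 mm thick, clears the plate above 0.022; going home it centres a wheel that is up to about 0.15 rad off (some 5 to 10 N)
- carriage (a joint): Travel of the rack's carriage, m, geared to the wheel: 0.0213 (one tube place) per turn, toward the indexer's -y
- tube_rack: Dark red rack, 48 x 139 x 66 mm, with five capped tubes, riding on the carriage behind wheel and reader; it moves only with the wheel. Origin under its centre, 36 mm over the worktop
- specimen_cup: Bystander: clear specimen cup with orange lid, 60 mm across, 64 mm high, to the right of the indexer's far side; origin under its centre
- vial: Bystander: small white bottle, 31 mm across, 75 mm high, right of the indexer near the bench's front edge; origin under its centre
- pipette_bulb: Bystander: red rubber pipette bulb, 96 mm long, lying right of the indexer near the bench's front edge; origin under its centre

How it is judged (in metres and radians):
On the way, in this order (a step that is already met when the one before it is completed fails the run):
1. the plunger is pushed fully back out of the notch, the wheel still where it was (value of joint plunger above 0.0225 m and value of joint wheel between -0.3 and 0.3 rad), for 0.1 s.
2. with the plunger back, the fingers push the wheel round by its handle (value of joint plunger above 0.018 m and value of joint wheel between 1 and 5.6 rad and contact force between the fingers and wheel_handle above 0.3 N), for 0.04 s.
At the end, for the whole second after the job is handed in: The wheel has been turned exactly one turn clockwise (within 0.06 rad, which the plunger's notch gives), so the carriage has moved on one tube place (21.3 mm within 0.8 mm), and the plunger is home in the notch (within 3 mm), all at rest (value of joint plunger below 0.003 m and value of joint wheel between 6.2232 and 6.3432 rad and value of joint carriage between 0.0205 and 0.0221 m and velocity of joint wheel between -0.05 and 0.05 rad/s); the robot touches nothing.
It fails at once if the wheel is run past one turn (by more than 0.6 rad), or turned backwards (by more than 0.5 rad) (value of joint wheel above 6.8832 rad or value of joint wheel below -0.5 rad).
It fails at once if the handle or the knob is gripped or forced (over 35 N between the fingers and it) (contact force between the fingers and wheel_handle above 35 N or contact force between the fingers and plunger_knob above 35 N).
It fails at once if the robot touches the rack or its tubes (contact force between any of the fingers, the arm and tube_rack above 1 N).
It fails at once if a bystander is moved by more than 20 mm (distance of any of specimen_cup, vial, pipette_bulb from where it was at the start of the episode above 0.02 m).
It also fails if it takes over 64 s, if anything falls off the work surface, if the arm or the gripper's body presses on something with over 40 N, if the wrist force passes 120 N, or if a joint passes its speed limit or range.

## Working session

There is one attempt and no reset: what is moved stays moved. The work goes in short steps, Python scripts to look and compute and a shell command to move; the robot and the scene stay as the last step left them, time stands still between calls to the robot, and variables do not carry over. Pictures are saved under pics/ and viewed, about 8 in all and at most 12, crops included, and the job is handed in when it is done.

```bash
mkdir -p pics; ls; python3 - <<'E'
from workcell import *
import cv2
s=get_state();print({k:(s[k]) for k in s})
print(hold_point_z)
for n in("top","side"):
    im,d=get_image(n);cv2.imwrite(f"pics/{n}0.png",im);print(n,camera_model(n))
    import numpy as np;np.save(f"pics/{n}0.npy",d)
E
```

```text
pics
{'clock': 0.0, 'joint_positions': array([ 1.11998868e+00,  4.23830694e-01,  1.63071474e+00,  9.31887047e-06,
        1.08858409e+00, -1.90160613e-02]), 'qvel': array([ 0.00012093,  0.00107887,  0.00169469,  0.00086891, -0.00083065,
        0.00171209]), 'effort': array([-1.29727810e-04, -5.57390213e+01, -2.81742525e+01, -6.92463277e-05,
        7.43853656e-03, -1.77583015e-06]), 'position': array([261.30312999, 567.14352503, 230.5423013 ]), 'orientation': array([[-9.08215606e-01,  4.18502036e-01, -6.77033050e-04],
       [ 4.18502582e-01,  9.08214559e-01, -1.37972989e-03],
       [ 3.74715041e-05, -1.53643230e-03, -9.99998819e-01]]), 'force': array([ 0.36313157, -1.12035738, -0.56487518]), 'moment': array([ 0.01697802,  0.0103063 , -0.03357174]), 'width': 1.0024785303361923}
18.700000000000003
top {'vertical_fov': 48.77842849991734, 'cx': 257.8459711166695, 'cy': 192.2700180712705, 'xyz': array([ 313.40619444,  118.35024167, 1474.36497371]), 'rotation': array([[-0.00920052,  0.98651209, -0.16342961],
       [-0.99993497, -0.00797516,  0.00815234],
       [ 0.006739  ,  0.16349399,  0.98652131]])}
side {'vertical_fov': 46.97837314064682, 'cx': 251.49780772579936, 'cy': 185.12563703759096, 'xyz': array([ 459.114637  , -990.09712084,  773.18087867]), 'rotation': array([[ 0.99665127,  0.02918943, -0.07638206],
       [-0.08046194,  0.51646674, -0.85251861],
       [ 0.01456426,  0.85580961,  0.51708587]])}
```

View pics/top0.png

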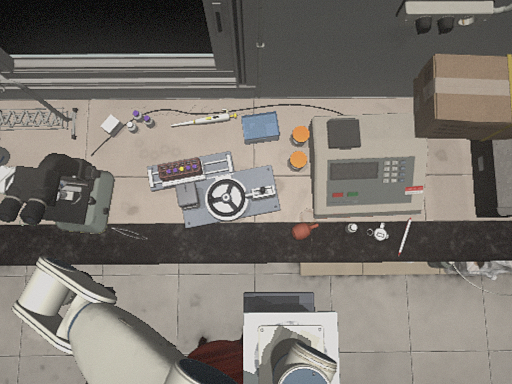

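View pics/side0.png

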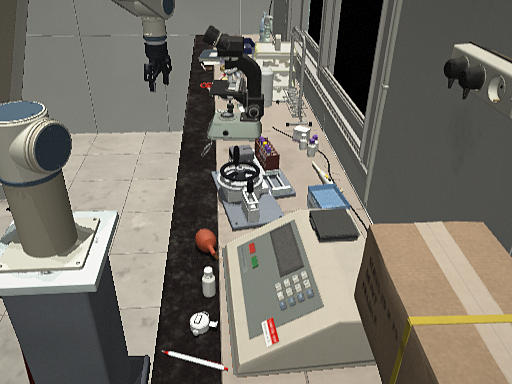

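Top: the wheel is at about (227,200), the knob near (262,190), the rack at (180,168) and the cup at (298,160). Side: the wheel is at (240,178), with the handle and knob upright. I'll enlarge both views.

```bash
cat > h.py <<'E'
import numpy as np,cv2
from workcell import *
def K(n):
    m=camera_model(n);return m,192/np.tan(np.radians(m["vertical_fov"])/2)
def ray(n,u,v):
    m,f=K(n);return m["xyz"],m["rotation"]@np.array([(u-m["cx"])/f,-(v-m["cy"])/f,-1])
def onz(n,u,v,z):
    o,d=ray(n,u,v);return o+d*(z-o[2])/d[2]
def proj(n,p):
    m,f=K(n);q=m["rotation"].T@(np.array(p)-m["xyz"]);return m["cx"]+f*q[0]/-q[2],m["cy"]-f*q[1]/-q[2]
def tri(a,b):
    (o1,d1),(o2,d2)=ray("top",*a),ray("side",*b)
    t=np.linalg.lstsq(np.c_[d1,-d2],o2-o1,rcond=None)[0]
    p,q=o1+t[0]*d1,o2+t[1]*d2;return (p+q)/2,np.linalg.norm(p-q)
E
python3 - <<'E'
import cv2,numpy as np
a=cv2.imread("pics/top0.png")[140:240,140:290];b=cv2.imread("pics/side0.png")[130:235,200:300]
a=cv2.resize(a,(750,500),interpolation=cv2.INTER_CUBIC);b=cv2.resize(b,(500,525),interpolation=cv2.INTER_CUBIC)
cv2.imwrite("pics/ta.png",a);cv2.imwrite("pics/sa.png",b)
E
```

```text
(no output)
```

View pics/ta.png

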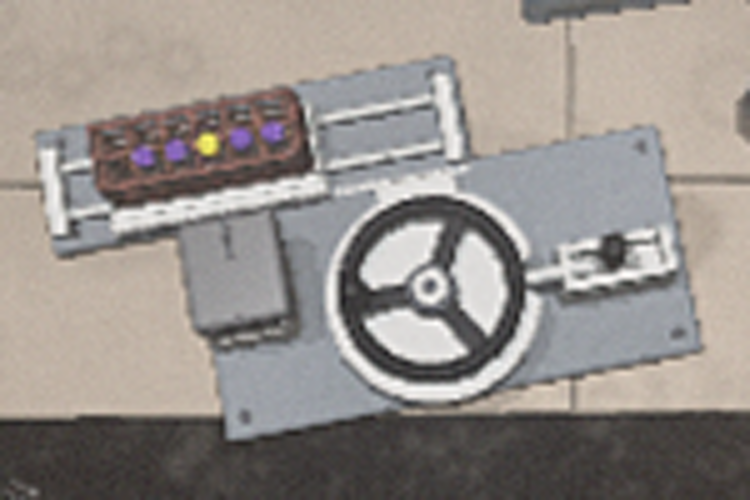

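View pics/sa.png

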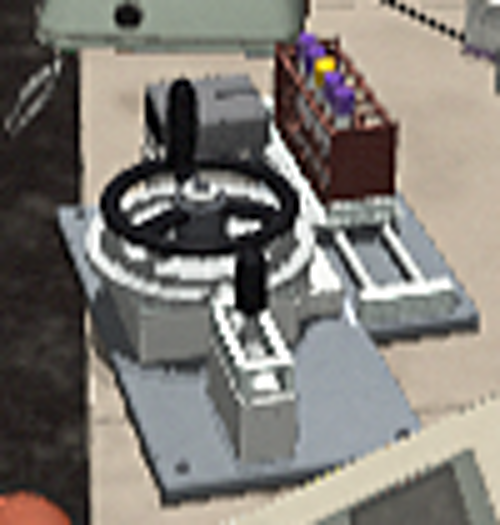

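```bash
python3 - <<'E'
from h import *
T=lambda x,y:(140+(x+.5)/5-.5,140+(y+.5)/5-.5)
S=lambda x,y:(200+(x+.5)/5-.5,130+(y+.5)/5-.5)
ax=onz("top",*T(432.5,288.5),104);axs=onz("side",*S(200,206),104)
print("axis",ax,axs, tri(T(432.5,288.5),S(200,206)))
for x,y in((338,288),(527,288),(432,192),(432,385)):print(np.linalg.norm(onz("top",*T(x,y),104)-ax))
# dark-mask centroids of the knob
t=cv2.imread("pics/top0.png");s=cv2.imread("pics/side0.png")
kt=onz("top",*T(614,247),125);ks=onz("side",*S(251,278),111)
print("knob",kt,ks,"tri mid",tri(T(611,250),S(251,278)), np.linalg.norm((kt-ax)[:2]))
ht=onz("side",*S(183,84),160);hm=onz("side",*S(182,128),132);hT=onz("top",*T(352,297),158)
print("handle",ht,hm,hT,np.linalg.norm((ht-ax)[:2]),np.linalg.norm((hm-ax)[:2]),np.linalg.norm((hT-ax)[:2]))
# base plate corners (z~? low) and rails
P=[onz("top",*T(*c),10) for c in((228,438),(700,349),(656,127))]
for p in P:print(p)
d=P[0]-P[1];print("y-axis angle from base edge",np.degrees(np.arctan2(d[1],d[0])),np.linalg.norm(d))
d=P[2]-P[1];print("x-axis",np.degrees(np.arctan2(d[1],d[0])),np.linalg.norm(d))
for k in(kt,ks):
    d=(ax-k);print("y angle via knob",np.degrees(np.arctan2(d[1],d[0])))
for k in(ht,hm,hT):
    d=(k-ax);print("y angle via handle",np.degrees(np.arctan2(d[1],d[0])))
D=np.load("pics/top0.npy")
print(D[196:200,225:229], "expected",[ (1474-104)])
E
```

```text
axis [524.58163491 211.05467516 104.        ] [528.10357393 200.65791827 104.        ] (array([527.17085409, 211.55031991,  97.60789487]), np.float64(3.172321415605504))
61.80088949574005
61.83106457921248
64.38074347564897
63.410574506772406
knob [547.54646187  92.37171734 125.        ] [551.98258202 101.50178214 111.        ] tri mid (array([549.36233838,  94.1889024 , 115.06922406]), np.float64(4.062016282976347)) 120.88435694955946
handle [520.67225935 257.63782143 160.        ] [519.65452248 251.90633702 132.        ] [511.27185125 257.91715237 158.        ] 46.74690078756337 41.147718210639155 48.71593283107047
[435.73758671 358.288789    10.        ]
[494.90729431  31.03478456  10.        ]
[653.57872424  59.44191219  10.        ]
y-axis angle from base edge 100.24873585015743 332.5601264734141
x-axis 10.150195417427508 161.19425416383547
y angle via knob 100.95123893648672
y angle via knob 104.04250638405748
y angle via handle 94.79716581211576
y angle via handle 96.87721622044181
y angle via handle 105.85549694100123
[[1375.3799 1384.1622 1387.2537 1385.1876]
 [1380.6921 1383.0333 1381.0939 1384.5719]
 [1378.3212 1377.3641 1379.0682    0.    ]
 [1374.7606 1377.258  1378.3547 1380.0698]] expected [1370]
```

```bash
python3 -m crank '[[[0,-0.028,-0.018,0,0,0,0.06],[0,-0.056,-0.036,0,0,0,0.12],[0,-0.084,-0.054,0,0,0,0.18],[0,-0.112,-0.072,0,0,0,0.24],[0,-0.14,-0.09,0,0,0,0.3],[0,-0.168,-0.108,0,0,0,0.36],[0,-0.196,-0.126,0,0,0,0.42],[0,-0.22,-0.143,0,0,0,0.48]]]'
cat >> h.py <<'E'
AX=np.array([526.,209.]);YAW=np.radians(10.25)
ex=np.array([np.cos(YAW),np.sin(YAW)]);ey=np.array([-ex[1],ex[0]])
def idx():  # tool tip in the wheel-axis frame, z, tool-y angle error, force in idx axes
    s=get_state();d=s["position"][:2]-AX;R=s["orientation"];F=s["force"]
    print("t %.2f X %.1f Y %.1f z %.1f | yerr %.3f tilt %.3f %.3f | Fx %.1f Fy %.1f Fz %.1f"%(s["clock"],d@ex,d@ey,s["position"][2],np.arctan2(R[1,1],R[0,1])-YAW,R[0,2],R[1,2],F[:2]@ex,F[:2]@ey,F[2]))
    return s
def go(X,Y,z): # shift in tool axes (m) to an idx position
    s=idx();p=AX+X*ex+Y*ey;print("shift",np.round(s["orientation"].T@(np.r_[p,z]-s["position"])/1000,4))
E
python3 -c "
from h import *
go(0,-88,180)"
```

```text
clock: 0.77
position: [402.2, 343.9, 231.1]
orientation: [[-0.61, 0.793, -0.0], [0.793, 0.61, -0.0], [-0.0, -0.0, -1.0]]
force: [0.4, 0.3, -1.1]
width: 0.001
t 0.77 X -97.9 Y 154.8 z 231.1 | yerr 0.477 tilt -0.000 -0.000 | Fx 0.5 Fy 0.2 Fz -1.1
shift [-0.2606 -0.0245  0.0511]
```

```bash
python3 -m crank '[[[0,-0.033,-0.003,0.006,0,0,0.06],[0,-0.066,-0.006,0.012,0,0,0.12],[0,-0.099,-0.009,0.018,0,0,0.18],[0,-0.132,-0.012,0.024,0,0,0.24],[0,-0.165,-0.015,0.03,0,0,0.3],[0,-0.198,-0.018,0.036,0,0,0.36],[0,-0.231,-0.021,0.043,0,0,0.42],[0,-0.261,-0.024,0.051,0,0,0.477]]]'
python3 - <<'E'
from h import *
go(0,-88,109)
im,d=get_image("side")
a=cv2.resize(im[110:230,190:310],(600,600),interpolation=cv2.INTER_CUBIC)
im,d=get_image("top");b=cv2.resize(im[140:240,200:300],(600,600),interpolation=cv2.INTER_CUBIC)
cv2.imwrite("pics/c1.png",cv2.resize(np.hstack([a,b]),(800,400)))
E
```

```text
clock: 1.43
position: [543.1, 122.9, 180.0]
orientation: [[-0.178, 0.984, 0.0], [0.984, 0.178, -0.0], [-0.0, 0.0, -1.0]]
force: [0.2, 0.0, -0.5]
width: 0.002
t 1.43 X 1.5 Y -87.8 z 180.0 | yerr -0.000 tilt 0.000 -0.000 | Fx 0.2 Fy -0.0 Fz -0.5
shift [-0.0002 -0.0016  0.071 ]
```

View pics/c1.png

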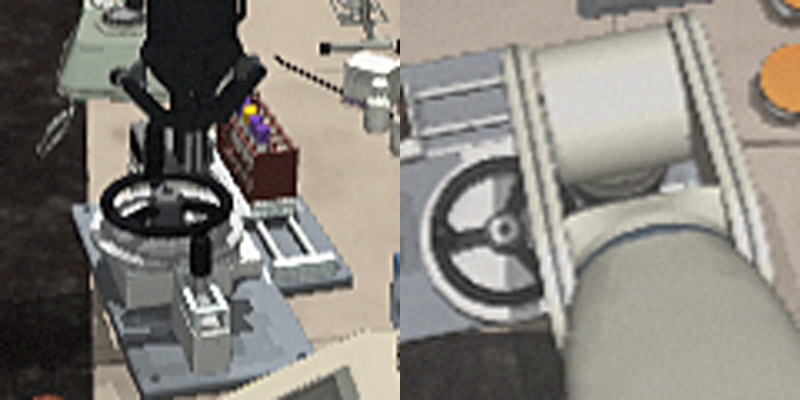

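```bash
python3 - <<'E'
from h import *
w=lambda X,Y,z:np.r_[AX+X*ex+Y*ey,z]
print("knob top side",proj("side",w(0,-122,131)),"obs 250.1 179.3; mid",proj("side",w(0,-122,111)),"obs 249.8 185.1")
print("knob top top",proj("top",w(0,-122,131)),"obs ~262.4 189")
print("handle top side",proj("side",w(0,48,160)),"obs 236.1 146; foot",proj("side",w(0,48,104)))
print("handle top top",proj("top",w(0,48,160)),"obs 209.5 199")
print("rim side", [proj("side",w(62.5*np.cos(a),62.5*np.sin(a),104)) for a in (0,np.pi/2,np.pi,-np.pi/2)])
E
```

```text
knob top side (np.float64(248.73306601553492), np.float64(181.51333713877824)) obs 250.1 179.3; mid (np.float64(248.65419216243578), np.float64(187.50135446308857)) obs 249.8 185.1
knob top top (np.float64(263.49501084620124), np.float64(188.62303211764933)) obs ~262.4 189
handle top side (np.float64(235.1977603216889), np.float64(146.6210291501667)) obs 236.1 146; foot (np.float64(235.27678912167127), np.float64(162.39474775386154))
handle top top (np.float64(210.48836752523238), np.float64(196.95134188200268)) obs 209.5 199
rim side [(np.float64(258.13172855598924), np.float64(167.26548206003804)), (np.float64(234.25978375946514), np.float64(160.32423008679984)), (np.float64(219.00406226623656), np.float64(171.79388431135538)), (np.float64(243.63197181592253), np.float64(179.4050350373504))]
```

```bash
sed -i 's/526.,209./526.5,212./' h.py; python3 -m crank '[[[0,0.001,-0.001,0.01,0,0,0],[0,0.002,-0.001,0.02,0,0,0],[0,0.002,-0.001,0.03,0,0,0],[0,0.002,-0.001,0.04,0,0,0],[0,0.002,-0.001,0.05,0,0,0],[0,0.002,-0.001,0.06,0,0,0],[0,0.002,-0.001,0.071,0,0,0],[0,0.002,-0.001,0.071,0,0,0]]]' >/dev/null; python3 -c "
from h import *
go(0,-120,109)"
```

```text
t 2.20 X -2.5 Y -86.6 z 106.9 | yerr 0.004 tilt -0.004 -0.001 | Fx -0.6 Fy 0.7 Fz -0.2
shift [-0.0335  0.0023 -0.0022]
```

```bash
python3 -m crank '[[[0,-0.004,0.002,0,0,0,0],[0,-0.008,0.002,0,0,0,0],[0,-0.012,0.002,0,0,0,0],[0,-0.016,0.002,0,0,0,0],[0,-0.02,0.002,0,0,0,0],[0,-0.024,0.002,0,0,0,0],[0,-0.028,0.002,0,0,0,0],[0,-0.032,0.002,0,0,0,0]]]' >/dev/null; python3 -c "
from h import *
idx()"
```

```text
t 2.87 X 1.6 Y -119.1 z 109.7 | yerr 0.003 tilt 0.001 0.000 | Fx 1.7 Fy 2.6 Fz 2.2
```

```bash
python3 -m crank '[[[0,-0.001,0,0,0,0,0],[0,-0.002,0,0,0,0,0],[0,-0.003,0,0,0,0,0],[0,-0.004,0,0,0,0,0],[0,-0.005,0,0,0,0,0],[0,-0.006,0,0,0,0,0],[0,-0.006,0,0,0,0,0],[0,-0.006,0,0,0,0,0]]]' >/dev/null; python3 -c "
from h import *
idx()"
```

```text
t 3.53 X 1.0 Y -124.9 z 109.2 | yerr 0.003 tilt -0.000 -0.000 | Fx 1.7 Fy 0.9 Fz 1.4
```

```bash
python3 -m crank '[[[0,-0.001,0,0,0,0,0],[0,-0.0015,0,0,0,0,0],[0,-0.002,0,0,0,0,0],[0,-0.0025,0,0,0,0,0],[0,-0.003,0,0,0,0,0],[0,-0.0035,0,0,0,0,0],[0,-0.004,0,0,0,0,0],[0,-0.004,0,0,0,0,0]]]' >/dev/null; python3 -c "
from h import *
idx()"
```

```text
t 4.20 X 1.0 Y -128.9 z 109.3 | yerr 0.003 tilt -0.000 -0.000 | Fx 1.2 Fy 1.5 Fz -0.1
```

```bash
python3 -m crank '[[[0,-0.0005,0,0,0,0,0],[0,-0.001,0,0,0,0,0],[0,-0.0015,0,0,0,0,0],[0,-0.002,0,0,0,0,0],[0,-0.0025,0,0,0,0,0],[0,-0.003,0,0,0,0,0],[0,-0.0035,0,0,0,0,0],[0,-0.0035,0,0,0,0,0]]]' >/dev/null; python3 -c "
from h import *
idx()"
```

```text
t 4.87 X 1.1 Y -130.0 z 109.3 | yerr 0.002 tilt -0.001 0.003 | Fx 1.1 Fy 16.3 Fz 0.7
```

Plunger is at its stop (force stepped up to 16 N, at the expected position). Back off, rise, and go to the handle.

```bash
python3 -m crank '[[[0,0.008,0,0,0,0,0],[0,0.016,0,0,0,0,0],[0,0.02,0,-0.012,0,0,0],[0,0.02,0,-0.024,0,0,0],[0,0.02,0,-0.036,0,0,0],[0,0.02,0,-0.048,0,0,0],[0,0.025,0,-0.06,0,0,0],[0,0.03,0,-0.07,0,0,0]]]' >/dev/null; python3 -c "
from h import *
go(-42,38,180)
im,d=get_image('top');im2,d=get_image('side')
cv2.imwrite('pics/c2.png',np.hstack([cv2.resize(i,(400,400),interpolation=cv2.INTER_CUBIC) for i in (im[140:240,180:280],im2[120:220,190:290])]))"
```

```text
t 5.53 X 1.6 Y -102.4 z 181.5 | yerr 0.002 tilt 0.002 0.000 | Fx 0.3 Fy 0.1 Fz -0.6
shift [ 0.1405 -0.0433  0.0014]
```

View pics/c2.png

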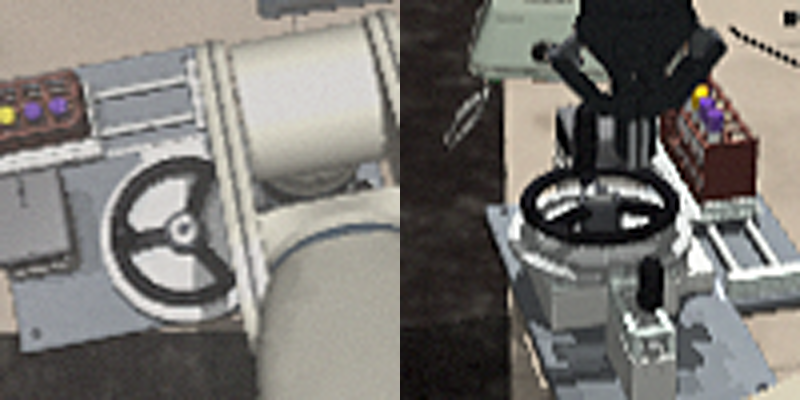

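Side view: the knob now sits toward the rear of its slot at about (252,190), and the wheel hasn't moved. Going behind the handle.

```bash
python3 -m crank '[[[0,0.025,-0.008,0,0,0,0],[0,0.05,-0.016,0,0,0,0],[0,0.075,-0.024,0,0,0,0],[0,0.1,-0.032,0,0,0,0],[0,0.125,-0.04,0,0,0,0],[0,0.1405,-0.043,0.01,0,0,0],[0,0.1405,-0.043,0.03,0,0,0],[0,0.1405,-0.043,0.05,0,0,0]]]' >/dev/null; python3 -c "
from h import *
idx()"
```

```text
t 6.30 X -42.3 Y 39.4 z 129.2 | yerr 0.005 tilt 0.002 0.001 | Fx 0.4 Fy -0.5 Fz -0.8
```

```bash
python3 - <<'E'
from h import *
P=lambda f:48*np.array([np.cos(np.radians(f)),np.sin(np.radians(f))]) # (tool x=Y, tool y=X)
s=idx();d=s["position"][:2]-AX;c=np.array([d@ey,d@ex])
f=-42
for k in range(9):
    rows=[P(f+6*(i+1)) for i in range(8)]
    print(f,"->",f+48,[tuple(np.round((r-c)/1000,3)) and "%.3f,%.3f"%tuple((r-c)/1000) for r in rows]);c=rows[-1];f+=48
E
```

```text
t 6.30 X -42.3 Y 39.4 z 129.2 | yerr 0.005 tilt 0.002 0.001 | Fx 0.4 Fy -0.5 Fz -0.8
-42 -> 6 ['-0.001,0.014', '0.002,0.018', '0.004,0.023', '0.006,0.027', '0.008,0.032', '0.008,0.037', '0.009,0.042', '0.008,0.047']
6 -> 54 ['-0.001,0.005', '-0.002,0.010', '-0.004,0.015', '-0.006,0.019', '-0.009,0.023', '-0.012,0.027', '-0.016,0.031', '-0.020,0.034']
54 -> 102 ['-0.004,0.003', '-0.009,0.005', '-0.013,0.007', '-0.018,0.008', '-0.023,0.009', '-0.028,0.009', '-0.033,0.009', '-0.038,0.008']
102 -> 150 ['-0.005,-0.001', '-0.010,-0.003', '-0.014,-0.005', '-0.018,-0.008', '-0.022,-0.011', '-0.026,-0.015', '-0.029,-0.019', '-0.032,-0.023']
150 -> 198 ['-0.002,-0.004', '-0.004,-0.009', '-0.005,-0.014', '-0.006,-0.019', '-0.006,-0.024', '-0.006,-0.029', '-0.005,-0.034', '-0.004,-0.039']
198 -> 246 ['0.002,-0.005', '0.004,-0.009', '0.007,-0.013', '0.010,-0.017', '0.014,-0.021', '0.017,-0.024', '0.022,-0.027', '0.026,-0.029']
246 -> 294 ['0.005,-0.002', '0.010,-0.003', '0.015,-0.004', '0.020,-0.004', '0.025,-0.004', '0.030,-0.003', '0.034,-0.002', '0.039,-0.000']
294 -> 342 ['0.004,0.002', '0.009,0.005', '0.013,0.008', '0.016,0.012', '0.019,0.016', '0.022,0.020', '0.024,0.024', '0.026,0.029']
342 -> 390 ['0.001,0.005', '0.002,0.010', '0.002,0.015', '0.002,0.020', '0.001,0.025', '0.000,0.030', '-0.002,0.034', '-0.004,0.039']
```

```bash
python3 -m crank '[[[0,-0.001,0.006,0,0,0,0],[0,0.002,0.012,0,0,0,0],[0,0.004,0.018,0,0,0,0],[0,0.006,0.025,0,0,0,0],[0,0.008,0.031,0,0,0,0],[0,0.008,0.037,0,0,0,0],[0,0.009,0.042,0,0,0,0],[0,0.008,0.047,0,0,0,0]]]' >/dev/null; python3 -c "
from h import *
idx()
im,d=get_image('side');cv2.imwrite('pics/c3.png',cv2.resize(im[120:220,190:290],(400,400),interpolation=cv2.INTER_CUBIC))"
```

```text
t 6.97 X 4.3 Y 45.8 z 129.4 | yerr 0.003 tilt -0.002 -0.001 | Fx -6.7 Fy -3.2 Fz 1.2
```

View pics/c3.png

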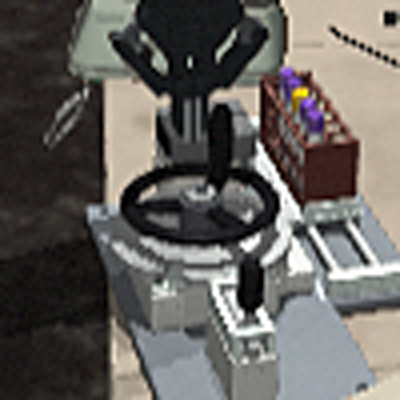

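The handle is ahead of the fingers at crop (217,145), and the wheel is turning clockwise. Continuing.

```bash
python3 -m crank '[[[0,-0.001,0.005,0,0,0,0],[0,-0.002,0.01,0,0,0,0],[0,-0.004,0.015,0,0,0,0],[0,-0.006,0.019,0,0,0,0],[0,-0.009,0.023,0,0,0,0],[0,-0.012,0.027,0,0,0,0],[0,-0.016,0.031,0,0,0,0],[0,-0.02,0.034,0,0,0,0]]]' >/dev/null; python3 -c "
from h import *
idx()"; python3 -m crank '[[[0,-0.004,0.003,0,0,0,0],[0,-0.009,0.005,0,0,0,0],[0,-0.013,0.007,0,0,0,0],[0,-0.018,0.008,0,0,0,0],[0,-0.023,0.009,0,0,0,0],[0,-0.028,0.009,0,0,0,0],[0,-0.033,0.009,0,0,0,0],[0,-0.038,0.008,0,0,0,0]]]' >/dev/null; python3 -c "
from h import *
idx()"
```

```text
t 7.68 X 38.6 Y 26.1 z 129.2 | yerr 0.003 tilt -0.001 0.000 | Fx -4.4 Fy 3.0 Fz -0.2
t 8.35 X 46.8 Y -11.6 z 129.6 | yerr 0.003 tilt -0.000 0.001 | Fx -3.2 Fy 7.0 Fz 1.4
```

```bash
python3 -m crank '[[[0,-0.005,-0.001,0,0,0,0],[0,-0.01,-0.003,0,0,0,0],[0,-0.014,-0.005,0,0,0,0],[0,-0.018,-0.008,0,0,0,0],[0,-0.022,-0.011,0,0,0,0],[0,-0.026,-0.015,0,0,0,0],[0,-0.029,-0.019,0,0,0,0],[0,-0.032,-0.023,0,0,0,0]]]' >/dev/null; python3 -c "
from h import *
idx()"; python3 -m crank '[[[0,-0.002,-0.004,0,0,0,0],[0,-0.004,-0.009,0,0,0,0],[0,-0.005,-0.014,0,0,0,0],[0,-0.006,-0.019,0,0,0,0],[0,-0.006,-0.024,0,0,0,0],[0,-0.006,-0.029,0,0,0,0],[0,-0.005,-0.034,0,0,0,0],[0,-0.004,-0.039,0,0,0,0]]]' >/dev/null; python3 -c "
from h import *
idx()"
```

```text
t 9.02 X 25.4 Y -44.0 z 130.1 | yerr 0.003 tilt 0.004 0.001 | Fx 3.4 Fy 2.2 Fz 0.2
t 9.68 X -15.2 Y -48.2 z 129.5 | yerr 0.003 tilt 0.001 -0.000 | Fx 4.4 Fy -0.8 Fz 0.3
```

```bash
python3 -m crank '[[[0,0.002,-0.005,0,0,0,0],[0,0.004,-0.009,0,0,0,0],[0,0.007,-0.013,0,0,0,0],[0,0.01,-0.017,0,0,0,0],[0,0.014,-0.021,0,0,0,0],[0,0.017,-0.024,0,0,0,0],[0,0.022,-0.027,0,0,0,0],[0,0.026,-0.029,0,0,0,0]]]' >/dev/null; python3 -c "
from h import *
idx()"; python3 -m crank '[[[0,0.005,-0.002,0,0,0,0],[0,0.01,-0.003,0,0,0,0],[0,0.015,-0.004,0,0,0,0],[0,0.02,-0.004,0,0,0,0],[0,0.025,-0.004,0,0,0,0],[0,0.03,-0.003,0,0,0,0],[0,0.034,-0.002,0,0,0,0],[0,0.039,0,0,0,0,0]]]' >/dev/null; python3 -c "
from h import *
idx()
im,d=get_image('side');cv2.imwrite('pics/c4s.png',im);im2,d=get_image('top');cv2.imwrite('pics/c4t.png',im2)
cv2.imwrite('pics/c4.png',np.hstack([cv2.resize(i,(400,400),interpolation=cv2.INTER_CUBIC) for i in (im2[140:240,180:280],im[120:220,190:290])]))"
```

```text
t 10.35 X -45.1 Y -21.7 z 129.1 | yerr 0.003 tilt -0.001 -0.001 | Fx 1.7 Fy -3.1 Fz -0.8
t 11.02 X -45.3 Y 17.3 z 129.0 | yerr 0.003 tilt -0.002 -0.001 | Fx 1.1 Fy -7.4 Fz 0.3
```

View pics/c4.png

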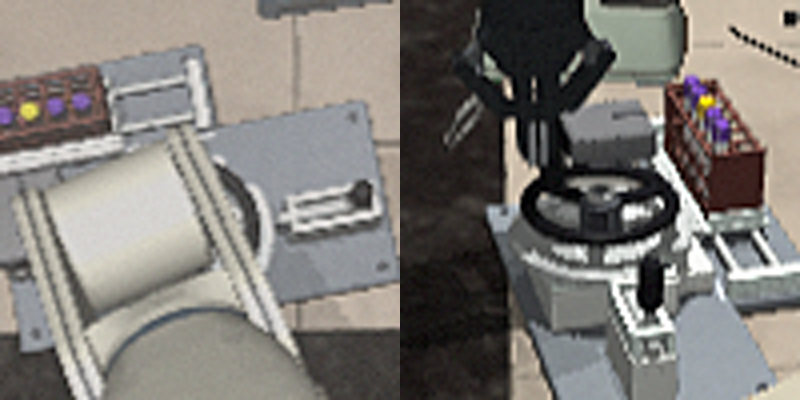

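```bash
python3 -m crank '[[[0,0.004,0.002,0,0,0,0],[0,0.008,0.004,0,0,0,0],[0,0.012,0.007,0,0,0,0],[0,0.015,0.009,0,0,0,0],[0,0.017,0.011,0,0,0,0],[0,0.019,0.013,0,0,0,0],[0,0.021,0.015,0,0,0,0],[0,0.021,0.015,0,0,0,0]]]' >/dev/null; python3 -c "
from h import *
idx()"; python3 -m crank '[[[0,0,-0.01,0,0,0,0],[0,0,-0.02,0,0,0,0],[0,0,-0.02,-0.02,0,0,0],[0,0,-0.02,-0.04,0,0,0],[0,-0.03,-0.02,-0.06,0,0,0],[0,-0.06,-0.01,-0.06,0,0,0],[0,-0.1,0,-0.06,0,0,0],[0,-0.13,0,-0.06,0,0,0]]]' >/dev/null; python3 -m crank '[[[0,-0.03,0.003,0,0,0,0],[0,-0.06,0.006,0,0,0,0],[0,-0.09,0.01,0,0,0,0],[0,-0.11,0.015,0,0,0,0],[0,-0.11,0.02,0,0,0,0],[0,-0.11,0.024,0,0,0,0],[0,-0.11,0.028,0,0,0,0],[0,-0.11,0.03,0,0,0,0]]]' >/dev/null; python3 -c "
from h import *
idx()
im,d=get_image('side');cv2.imwrite('pics/c5s.png',im);im2,d=get_image('top');cv2.imwrite('pics/c5t.png',im2)
t0,s0=cv2.imread('pics/top0.png'),cv2.imread('pics/side0.png')
f=lambda i,y,x:cv2.resize(i[y:y+60,x:x+80],(400,300),interpolation=cv2.INTER_CUBIC)
cv2.imwrite('pics/c5.png',np.vstack([np.hstack([f(t0,165,190),f(im2,165,190)]),np.hstack([f(s0,135,205),f(im,135,205)])]))"
```

```text
t 11.78 X -29.4 Y 38.6 z 129.1 | yerr 0.003 tilt -0.001 0.000 | Fx -1.1 Fy -0.3 Fz -0.8
t 13.12 X 1.7 Y -200.6 z 189.4 | yerr 0.004 tilt 0.000 0.000 | Fx -0.1 Fy -0.3 Fz 0.4
```

View pics/c5.png

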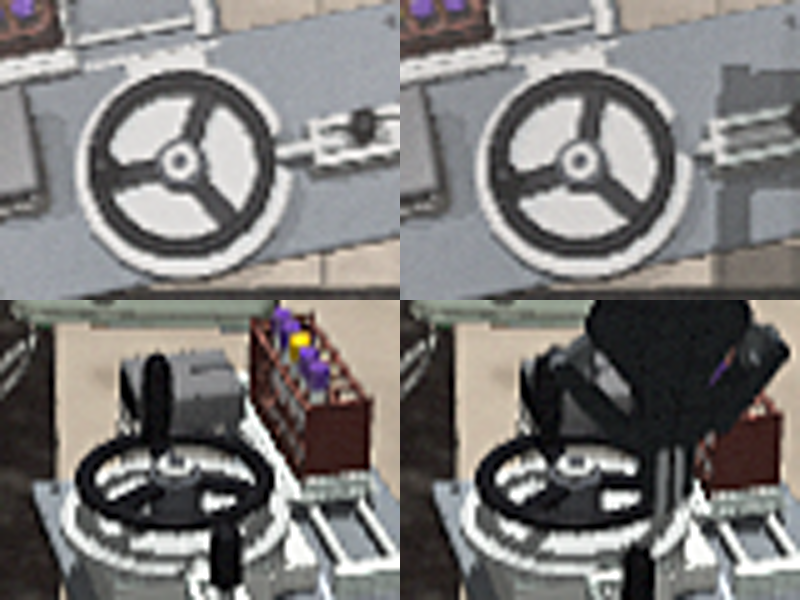

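```bash
cat >> h.py <<'E'
def spokes(img):
    g=cv2.cvtColor(img,cv2.COLOR_BGR2GRAY)
    m=((g<95)*255).astype(np.uint8)
    v,u=np.nonzero(m[165:230,190:265]);v+=165;u+=190
    p=np.array([onz("top",a,b,100) for a,b in zip(u,v)])[:,:2]
    c=onz("top",226.25,197.2,104)[:2]
    d=p-c;r=np.hypot(*d.T);k=(r>22)&(r<46)
    a=np.degrees(np.arctan2(d[k]@ey,d[k]@ex))%360
    for lo,hi in((180,300),(300,420),(60,180)):   # nominal -150,-30,90
        mid=(lo+hi)/2;e=(a-mid+180)%360-180;e=e[abs(e)<40];print(mid%360,round(np.median(e),1),round(e.mean(),1),len(e))
E
python3 -c "
from h import *
for n in('top0','c5t'):print(n);spokes(cv2.imread(f'pics/{n}.png'))"
```

```text
top0
240.0 -29.8 -29.7 26
0.0 -27.8 -27.9 25
120.0 -29.0 -28.9 28
c5t
240.0 -22.5 -23.4 31
0.0 -19.6 -19.6 26
120.0 -22.0 -22.1 32
```

Wheel measures about 352.6° (spokes shifted 7.4° from start). One short nudge of about 6 mm is left.

```bash
python3 -m crank '[[[0,0.03,-0.006,0,0,0,0],[0,0.06,-0.012,0,0,0,0],[0,0.09,-0.018,0,0,0,0],[0,0.12,-0.024,0,0,0,0],[0,0.15,-0.03,0,0,0,0],[0,0.18,-0.036,0,0,0,0],[0,0.215,-0.043,0,0,0,0],[0,0.243,-0.048,0,0,0,0]]]' >/dev/null;  python3 -m crank '[[[0,0,0,0.01,0,0,0],[0,0,0,0.02,0,0,0],[0,0,0,0.03,0,0,0],[0,0,0,0.04,0,0,0],[0,0,0,0.05,0,0,0],[0,0,0,0.06,0,0,0],[0,0,0,0.06,0,0,0],[0,0,0,0.06,0,0,0]]]' >/dev/null; python3 -c "
from h import *
go(-23.4,43,129)"
```

```text
t 14.55 X -47.7 Y 40.4 z 128.4 | yerr 0.002 tilt -0.002 -0.001 | Fx 0.0 Fy -0.4 Fz 0.9
shift [ 0.0025  0.0243 -0.0006]
```

```bash
python3 -m crank '[[[0,0.002,0.008,0,0,0,0],[0,0.002,0.014,0,0,0,0],[0,0.002,0.017,0,0,0,0],[0,0.002,0.019,0,0,0,0],[0,0.002,0.021,0,0,0,0],[0,0.002,0.023,0,0,0,0],[0,0.002,0.024,0,0,0,0],[0,0.002,0.024,0,0,0,0]]]' >/dev/null; python3 -c "
from h import *
idx()"; python3 -m crank '[[[0,0,-0.01,0,0,0,0],[0,0,-0.02,0,0,0,0],[0,0,-0.02,-0.02,0,0,0],[0,0,-0.02,-0.04,0,0,0],[0,-0.03,-0.02,-0.06,0,0,0],[0,-0.06,-0.01,-0.06,0,0,0],[0,-0.1,0,-0.06,0,0,0],[0,-0.13,0,-0.06,0,0,0]]]' >/dev/null; python3 -m crank '[[[0,-0.03,0.003,0,0,0,0],[0,-0.06,0.006,0,0,0,0],[0,-0.09,0.01,0,0,0,0],[0,-0.11,0.015,0,0,0,0],[0,-0.115,0.02,0,0,0,0],[0,-0.115,0.024,0,0,0,0],[0,-0.115,0.024,0,0,0,0],[0,-0.115,0.024,0,0,0,0]]]' >/dev/null; python3 -c "
from h import *
go(0,-195,109)
im2,d=get_image('top');cv2.imwrite('pics/c6t.png',im2);spokes(im2)"
```

```text
t 15.22 X -23.6 Y 43.3 z 129.2 | yerr 0.003 tilt -0.000 -0.000 | Fx -1.7 Fy 1.2 Fz 0.1
t 16.55 X 1.1 Y -200.7 z 189.2 | yerr 0.004 tilt -0.000 0.000 | Fx 0.0 Fy 0.1 Fz -0.4
shift [ 0.0056 -0.0011  0.0802]
240.0 -29.5 -29.3 25
0.0 -27.8 -27.9 25
120.0 -28.3 -28.2 30
```

Wheel is within about 0.5° of one full turn. Now pushing the plunger home from behind.

```bash
python3 -m crank '[[[0,0,-0.001,0.015,0,0,0],[0,0,-0.001,0.03,0,0,0],[0,0,-0.001,0.045,0,0,0],[0,0,-0.001,0.06,0,0,0],[0,0,-0.001,0.075,0,0,0],[0,0.004,-0.001,0.08,0,0,0],[0,0.012,-0.001,0.08,0,0,0],[0,0.02,-0.001,0.08,0,0,0]]]' >/dev/null; python3 -c "
from h import *
idx()";  python3 -m crank '[[[0,0.004,0,0,0,0,0],[0,0.008,0,0,0,0,0],[0,0.012,0,0,0,0,0],[0,0.016,0,0,0,0,0],[0,0.02,0,0,0,0,0],[0,0.023,0,0,0,0,0],[0,0.026,0,0,0,0,0],[0,0.028,0,0,0,0,0]]]' >/dev/null; python3 -c "
from h import *
idx()"
```

```text
t 17.27 X 0.2 Y -180.6 z 109.5 | yerr 0.003 tilt -0.000 0.000 | Fx 0.2 Fy 0.7 Fz 0.6
t 17.93 X 0.6 Y -153.6 z 109.5 | yerr 0.003 tilt 0.001 -0.000 | Fx 0.4 Fy -2.8 Fz 2.6
```

```bash
python3 -m crank '[[[0,0.001,0,0,0,0,0],[0,0.002,0,0,0,0,0],[0,0.003,0,0,0,0,0],[0,0.004,0,0,0,0,0],[0,0.005,0,0,0,0,0],[0,0.006,0,0,0,0,0],[0,0.007,0,0,0,0,0],[0,0.007,0,0,0,0,0]]]' >/dev/null; python3 -c "
from h import *
idx()";  python3 -m crank '[[[0,0.0005,0,0,0,0,0],[0,0.001,0,0,0,0,0],[0,0.0015,0,0,0,0,0],[0,0.002,0,0,0,0,0],[0,0.0025,0,0,0,0,0],[0,0.0025,0,0,0,0,0],[0,0.0025,0,0,0,0,0],[0,0.0025,0,0,0,0,0]]]' >/dev/null; python3 -c "
from h import *
idx()"
```

```text
t 18.60 X 0.2 Y -146.6 z 109.3 | yerr 0.003 tilt -0.000 0.000 | Fx 1.3 Fy -1.9 Fz 1.0
t 19.27 X 0.2 Y -144.2 z 109.3 | yerr 0.003 tilt -0.000 0.000 | Fx 0.7 Fy -1.8 Fz 1.7
```

```bash
python3 -m crank '[[[0,0.0005,0,0,0,0,0],[0,0.001,0,0,0,0,0],[0,0.0015,0,0,0,0,0],[0,0.002,0,0,0,0,0],[0,0.0025,0,0,0,0,0],[0,0.0025,0,0,0,0,0],[0,0.0025,0,0,0,0,0],[0,0.0025,0,0,0,0,0]]]' >/dev/null; python3 -c "
from h import *
idx()"
```

```text
t 19.93 X 0.2 Y -143.7 z 109.3 | yerr 0.004 tilt 0.000 -0.003 | Fx 1.0 Fy -13.6 Fz 0.6
```

Hard stop at the expected place (13.6 N). The two stop positions imply a finger half-width of 10.4 mm, which fits 26 mm of travel. Retract and check.

```bash
python3 -m crank '[[[0,-0.01,0,0,0,0,0],[0,-0.02,0,0,0,0,0],[0,-0.03,0,0,0,0,0],[0,-0.035,0,-0.02,0,0,0],[0,-0.04,0,-0.045,0,0,0],[0,-0.045,0,-0.07,0,0,0],[0,-0.045,0,-0.1,0,0,0],[0,-0.045,0,-0.12,0,0,0]]]' >/dev/null; python3 -m crank '[[[0,0,-0.03,0,0,0,0],[0,0,-0.06,0,0,0,0],[0,0,-0.09,0,0,0,0],[0,0,-0.11,0,0,0,0],[0,0,-0.13,0,0,0,0],[0,0,-0.13,0,0,0,0],[0,0,-0.13,0,0,0,0],[0,0,-0.13,0,0,0,0]]]' >/dev/null;python3 -c "
from h import *
idx()
im,d=get_image('side');im2,d=get_image('top');spokes(im2)
t0,s0=cv2.imread('pics/top0.png'),cv2.imread('pics/side0.png')
f=lambda i,y,x:cv2.resize(i[y:y+84,x:x+112],(400,300),interpolation=cv2.INTER_CUBIC)
cv2.imwrite('pics/c7.png',np.vstack([np.hstack([f(t0,150,165),f(im2,150,165)]),np.hstack([f(s0,130,195),f(im,130,195)])]))"
```

```text
t 21.27 X -128.8 Y -187.5 z 229.7 | yerr 0.003 tilt 0.001 0.000 | Fx 0.9 Fy -0.3 Fz 0.7
240.0 -29.5 -29.3 25
0.0 -27.8 -27.9 25
120.0 -28.3 -28.2 30
```

View pics/c7.png

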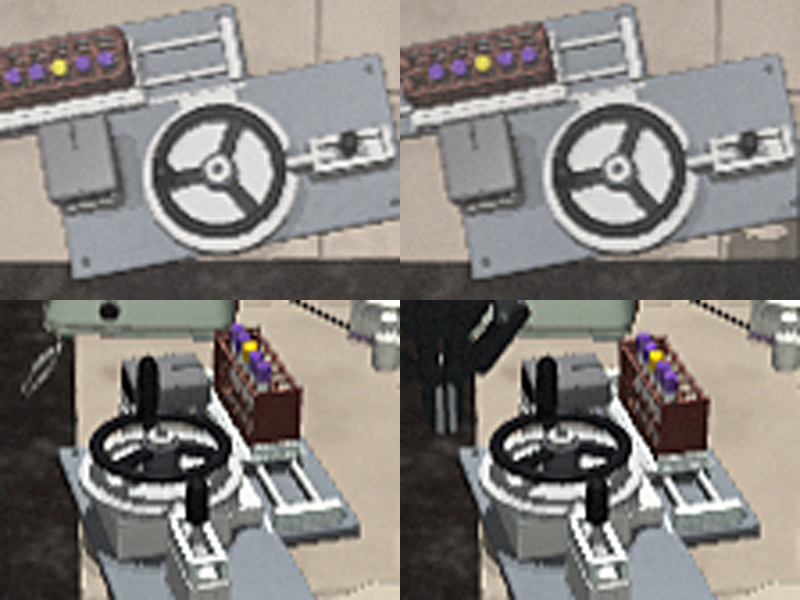

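The wheel, handle and knob look the same as at the start. The yellow tube has moved on by about 23 crop px, roughly one tube place, and the gripper is clear. Handing in.

```bash
python3 -c "
from workcell import *
print(finish_job())"
```

```text
the job is handed in; nothing more can be done
None
```

The next tube should now be in front of the reader: the plunger went fully back, the wheel made one clockwise turn, and the plunger went home again. I did all of it with shut fingertips and no gripping, and handed the job in at about 21 s. No verdict is given.

- **Plunger:** I met a clear hard stop at both ends, about 16 N fully back and 14 N fully home. The two stop positions fit the 26 mm of travel. The highest force I read was about 16 N, though I only read it at the end of each move.
- **Wheel:** After the main push it stood about 7° short, so I gave it one 6 mm nudge. With the plunger home, the spokes in the top view are within about 0.7° of where they started (allowed 3.4°).
- **Rack:** In the before and after pictures it has moved on by roughly one tube place. I judged this by eye and did not measure it to the 0.8 mm tolerance.
- **Bystanders:** I did not measure them at the end. The fingers stayed above or clear of them throughout.
- **Disagreement:** The first camera estimates of the wheel axis differed by up to 10 mm between the two views. I used a value in between, and the plunger stops later agreed with it to 2–3 mm.

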